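# Pin a rod end into a clevis bracket and hold the bracket over its mounting studs

### The arm

A 6-joint arm with a two-finger parallel gripper is mounted at the origin on a cart in front of the work surface, level with it; the furniture and walls round the work are solid. World frame = base frame: x ahead of the robot, y to its left, z up, the work surface at z = 0. Lengths are in m, angles in degrees, forces in N, time in s.
With the tool pointing down it reaches from about 0.325 to 0.85 m from the base axis. Payload 15.5 kg.
Tool frame: the origin (TCP) lies at the very end of the fingers, on their centre line; the grasp point (between the pads) lies arm.grip_depth behind it (arm.grip_depth is the distance from the TCP to the grasp point, in m); z points along the fingers, y is the line along which they close (so a half turn about z gives the same grasp; the last joint's range is limited). The gripper opens to 91 mm and grips with 3 to 60 N. Pads are 32 mm wide; open, the fingers measure 118 mm over their backs; the gripper's body (76 mm by 178 mm) begins 60 mm behind the grasp point.
Start: joints at [59.788, 28.281, 77.091, -0, 74.628, -5.472], TCP at [0.262, 0.568, 0.214] pointing down, gripper open.
Joint ranges: [-166.48, 166.48], [-47.26, 123.95], [12.59, 153.08], [-70.14, 250.14], [6.76, 159.57], [-176.63, 176.63]. Speed limits (degrees/s): [108.29, 108.29, 147.25, 172.46, 172.46, 172.46].

### API

Orientations are given as a 3x3 rotation matrix whose columns are the frame's x, y, z axes.
In Python, from rig import arm, viewer, readout gives the robot as it stands (arm), with the cameras (viewer) and the readings (readout). Calls block until the motion is done:
- arm.move_to(position, orientation): joint-space move of the TCP to a pose.
- arm.move_l(position, orientation=None, feed=0.15): straight line of the TCP; orientation=None keeps the orientation; feed is the mean speed in m/s.
- arm.move_joints(angles): joint-space move.
- arm.grip(opening): finger opening in m; the grip force is fixed at half the most; returns when the fingers have stopped.
- arm.sleep(seconds).
- arm.solve_ik(position, orientation): joint angles nearest the present ones, or None.
- viewer.snapshot(name): name is "scene" or "side" or "wrist"; returns the picture (420x560x3 uint8, red, green, blue); there is no depth.
- viewer.get_calibration(name): a dict with "intrinsics" (3x3 intrinsics, pixels), "cam_to_world" (4x4, takes a point from camera to world coordinates). Camera axes: x right, y down, z forward; pixel columns grow to the right and rows downward; lengths in m; the calibration is good to about 2 mm. The wrist camera is an equidistant fisheye: a pixel r from the principal point sees the ray r / f radians off the axis. A picture is of the moment at which its call begins: read the wrist's pose just before it. get_calibration takes no time and is no camera call; for the wrist camera it gives the pose at the moment of the call.
A pose or a line that the arm cannot do raises arm.Unreachable and nothing moves.
- arm.sign_off(): hands the job in; it is judged then, once.
Readings, each from a call of its own:
- readout.current_t(): time.
- readout.current_joint_positions(): joint angles.
- readout.current_dq(): joint speeds.
- readout.current_tau(): joint torques, N m.
- readout.current_ee_pos(): TCP position.
- readout.current_tool_rot(): TCP orientation.
- readout.current_force(): force on the tool from outside, world axes, zero at the start.
- readout.current_torque(): the same for the moment, N m.
- readout.current_width(): finger opening in m.
- readout.current_grasp_force(): force on a finger pad.
Only numpy, scipy, OpenCV 4.12 (cv2) and the standard library are available. Lean on these libraries where they do the work, as an engineer would, in place of code of your own. Each camera call takes 0.05 s, during which the arm holds its last target. There are 200 camera calls.

### The job

Push the brass-headed pin fully home through the blue clevis bracket in the plywood cradle, so that it joins the steel rod end to the bracket; then take hold of only the dark square shank of the rod end, lift the bracket by it over the upright wooden fence board and bring it over the grey mounting plate, with its two foot holes lined up over the two studs. Stop about a centimetre above the stud tips without ever touching the plate, its studs or the fence board, do not disturb the other things on the table, and finish while holding the bracket hovering there, still and level: do not lower it or let go.

Things in the scene. Friction and masses are not known exactly. Their poses are not given: they have to be found in the camera images.
- bracket: blue clevis bracket, about 0.45 kg, in the cradle. Origin: centre of underside, z up. Foot 60 (x) x 130 (y) x 14 mm, two upright 26 mm holes at y = +-48 mm. Fork: cheeks at x = -28..-8 and 8..28 mm, y = -24..24, up to z = 92, with 11 to 13 mm cross holes along x at y = 0, z = 78 mm; floor of the slot at z = 44 mm. The pin enters from the -x side, which faces the robot.
- rod_end: steel rod end, 0.16 kg, standing loose in the bracket's slot, holes in line. Origin: centre of underside, on the slot floor; axes as the bracket's. Lug 13.5 x 40 x 50 mm, hole along x at z = 34; dark square shank 20 x 20 mm at z = 56..100 mm (grip it here), brass cap to z = 103. Once pinned, the bracket hangs from it within a few degrees of level, about 2 mm lower against it than it stood.
- pin: headed pin, 0.05 kg, started through the bracket's -x cheek, tip in the rod end's hole. Origin: on its axis, at the shoulder; x along the shank to the tip. Shank 10 mm thick, 60 long with a bullet nose; brass head: collar 20 mm across, x = -4..0, knob 14 across, x = -14..-4 mm: push its flat end. Home: origin at x = -28, z = 78 mm in the bracket's frame (starts near x = -60).
- cradle: plywood cradle, fixed: open tray 76 (x) x 146 (y) x 14 mm, floor 6 mm and walls 6 mm thick; the bracket stands in it with 2 mm of play and lifts straight out. Behind the fork (at x = 30..45 mm, y = -23..23) two posts 90 mm high with rubber pads keep the bracket from sliding and tipping while the pin is pushed. Origin: centre of its underside, on the table.
- mount: grey mounting plate, fixed on the other side of the fence: 70 (x) x 140 (y) x 10 mm, origin at the centre of its underside, on the table. Two upright steel studs 10 mm in diameter at y = +48 and y = -48 mm, tips 40 mm above the table. Same when turned half round.
- stud_tips (a point): the point midway between the two stud tips, 40 mm above the table; axes as the mounting plate (y along the line of the studs). The underside centre of the bracket (its origin) has to hover about 10 mm above this point, the bracket's y along this y.
- fence_board: wooden fence board, fixed along world x against the saw's low white fence, between the cradle and the mounting plate: 320 mm long, 12 mm thick, 75 mm high (the white fence behind it, 18 mm thick and longer, is 66 mm high). Origin: centre of its underside, on the table.
- square_block: bystander: hardwood block 45 x 85 x 38 mm, beside the fence on the cradle's side. Origin: centre of underside.
- sanding_block: bystander: cork sanding block 59 x 104 x 31 mm, beside the fence on the mounting plate's side. Origin: centre of underside.
- tape_elec: bystander: roll of black tape, 53 mm across, 19 mm high, beside the fence on the mounting plate's side. Origin: centre of underside.
- tin_box: bystander: blue tin box 97 x 129 x 44 mm at the back. Origin: centre of underside.
- offcut_1: bystander: wood offcut 35 x 77 x 20 mm at the back near the fence. Origin: centre of underside.

How it is judged (in metres and radians):
On the way, in this order (a step that is already met when the one before it is completed fails the run):
1. the pin is fully home through bracket and rod end (shoulder within 3 mm of the cheek) while the bracket still stands in the cradle (x of pin in the frame of bracket between -0.031 and -0.025 m and y of pin in the frame of bracket between -0.005 and 0.005 m and z of pin in the frame of bracket between 0.073 and 0.083 m and z of bracket in the frame of cradle below 0.012 m), for 0.2 s.
2. the bracket hangs from the held rod end above the height of the fence (underside over 80 mm) (x of pin in the frame of bracket between -0.031 and -0.025 m and y of pin in the frame of bracket between -0.005 and 0.005 m and z of pin in the frame of bracket between 0.073 and 0.083 m and contact force between the fingers and rod_end above 2 N and contact force between each of the arm, the fingers and bracket below 0.5 N and height (world z) of bracket above 0.08 m), for 0.1 s.
At the end, for the whole second after the job is handed in: The bracket hangs still (under 20 mm/s), level and in line with the studs (0.12 rad each) from the held rod end, touched by neither arm nor plate, pin home within 3 mm, its underside 3 to 22 mm above the stud tips and its centre within 8 mm of their middle (x of pin in the frame of bracket between -0.031 and -0.025 m and y of pin in the frame of bracket between -0.005 and 0.005 m and z of pin in the frame of bracket between 0.073 and 0.083 m and contact force between the fingers and rod_end above 2 N and contact force between each of the arm, the fingers and bracket below 0.5 N and z of bracket in the frame of stud_tips between 0.003 and 0.022 m and horizontal distance between bracket and stud_tips below 0.008 m and angle between the y axis of bracket and the y axis of stud_tips, either way round below 0.12 rad and angle between bracket's own z axis and vertical below 0.12 rad and linear speed of bracket below 0.02 m/s and contact force between bracket and mount below 0.1 N); the arm keeps its last pose, push and grip.
It fails at once if the bracket, rod end or pin touches the mounting plate or its studs (contact force between any of bracket, rod_end, pin and mount above 0.5 N).
It fails at once if the bracket, rod end, pin or arm knocks against the fence board (contact force between any of bracket, rod_end, pin, the arm, the fingers and fence_board above 1 N).
It fails at once if a bystander is moved more than 20 mm (distance of any of square_block, sanding_block, tape_elec, tin_box, offcut_1 from where it was at the start of the episode above 0.02 m).
It also fails if it takes over 67 s, if anything falls off the work surface, if the arm or the gripper's body presses on something with over 40 N, if the wrist force passes 120 N, or if a joint passes its speed limit or range.

## Working session

There is one attempt and no reset: what is moved stays moved. The work goes in short steps, each a Python script; the robot and the scene stay as the last script left them, time stands still between calls to the robot, and variables do not carry over. Pictures are saved under pics/ and viewed, at most 10 in all, crops included, and the job is handed in when it is done.

```bash
mkdir -p pics; ls
python3 - <<'E'
from rig import arm, viewer, readout
import cv2,numpy as np
ims={}
for n in ["scene","side","wrist"]:
    im=viewer.snapshot(n); cv2.imwrite(f"pics/{n}0.png",im[:,:,::-1])
    c=viewer.get_calibration(n); print(n,np.round(c["intrinsics"],1).tolist(),np.round(c["cam_to_world"],3).tolist())
print(arm.grip_depth,readout.current_t(),readout.current_width())
E
```

```text
pics
rig.py
scene [[517.7, 0.0, 289.1], [0.0, 517.7, 203.5], [0.0, 0.0, 1.0]] [[0.393, -0.719, 0.573, -0.044], [-0.919, -0.299, 0.256, -0.211], [-0.013, -0.627, -0.779, 0.974], [0.0, 0.0, 0.0, 1.0]]
side [[399.7, 0.0, 277.1], [0.0, 399.7, 210.1], [0.0, 0.0, 1.0]] [[-0.969, -0.075, 0.237, 0.429], [-0.247, 0.394, -0.885, 0.829], [-0.027, -0.916, -0.4, 0.405], [0.0, 0.0, 0.0, 1.0]]
wrist [[325.2, 0.0, 283.7], [0.0, 325.2, 212.4], [0.0, 0.0, 1.0]] [[0.418, 0.875, 0.243, 0.192], [0.908, -0.403, -0.113, 0.6], [-0.0, 0.268, -0.963, 0.383], [0.0, 0.0, 0.0, 1.0]]
0.0188 0.15 0.09122347663915101
```

View pics/scene0.png

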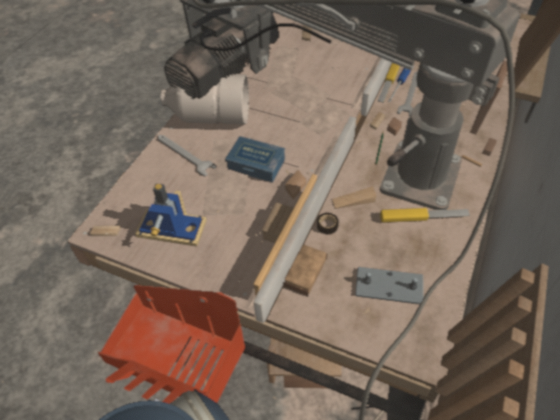

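View pics/side0.png

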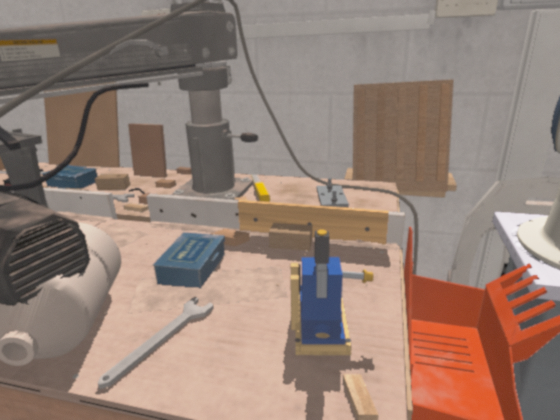

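The scene picture shows the bracket in its cradle at about (170,220), with the brass pin head at (155,232). The mount is at (390,285), its studs at (367,277) and (414,284), and the fence board runs from (258,285) to (315,178). The side picture shows the pin head at (368,276) and the rod end cap at (321,233). Next I'll set up projection helpers and get rough positions.

```bash
cat > h.py <<'E'
from rig import arm, viewer, readout
import cv2,numpy as np
from scipy.optimize import least_squares
DOWN=lambda yaw: np.array([[np.cos(yaw),np.sin(yaw),0],[np.sin(yaw),-np.cos(yaw),0],[0,0,-1.]])  # tool x at yaw
def rays(cal,px,fish):
    K=np.array(cal["intrinsics"]);T=np.array(cal["cam_to_world"]);d=(np.atleast_2d(px)-K[:2,2])/K[0,0]
    if fish:
        r=np.linalg.norm(d,axis=1,keepdims=True)+1e-12; v=np.hstack([d/r*np.sin(r),np.cos(r)])
    else: v=np.hstack([d,np.ones((len(d),1))])
    return T[:3,3],v@T[:3,:3].T
def atz(cal,px,z,fish=False):
    o,v=rays(cal,px,fish); z=np.broadcast_to(z,len(v)); return o+v*((z-o[2])/v[:,2])[:,None]
def proj(cal,P,fish=False):
    K=np.array(cal["intrinsics"]);T=np.array(cal["cam_to_world"])
    c=(np.atleast_2d(P)-T[:3,3])@T[:3,:3]
    if fish:
        n=np.linalg.norm(c[:,:2],axis=1,keepdims=True)+1e-12; d=c[:,:2]/n*np.arctan2(n,c[:,2:])
    else: d=c[:,:2]/c[:,2:]
    return d*K[0,0]+K[:2,2]
E
python3 - <<'E'
from h import *
c=viewer.get_calibration("scene")
np.set_printoptions(precision=3,suppress=True)
print("pin,cap,studs,fence ends,block,tin",atz(c,[[155,232],[159,186],[367,277],[414,284],[258,285],[315,178],[272,218],[297,180],[328,222],[306,268]],[.084,.153,.04,.04,.075,.075,.038,.02,.019,.031]))
s=viewer.get_calibration("side")
print(atz(s,[[369,276],[321,233],[333,186]],[.084,.153,.04]))
T=np.array(viewer.get_calibration("wrist")["cam_to_world"]);R=readout.current_tool_rot();p=readout.current_ee_pos()
print("cam in tool",R.T@(T[:3,3]-p),R.T@T[:3,:3]); print(R)
E
```

```text
pin,cap,studs,fence ends,block,tin [[ 0.43   0.315  0.084]
 [ 0.499  0.331  0.153]
 [ 0.526 -0.13   0.04 ]
 [ 0.547 -0.224  0.04 ]
 [ 0.403  0.06   0.075]
 [ 0.711  0.06   0.075]
 [ 0.591  0.117  0.038]
 [ 0.734  0.114  0.02 ]
 [ 0.643 -0.001  0.019]
 [ 0.502 -0.003  0.031]]
[[ 0.43   0.324  0.084]
 [ 0.499  0.337  0.153]
 [ 0.54  -0.158  0.04 ]]
cam in tool [ 0.077 -0.    -0.17 ] [[ 0.    -0.963 -0.268]
 [ 1.     0.     0.001]
 [-0.001 -0.268  0.963]]
[[-0.908  0.419 -0.   ]
 [ 0.419  0.908 -0.001]
 [ 0.    -0.001 -1.   ]]
```

View pics/wrist0.png

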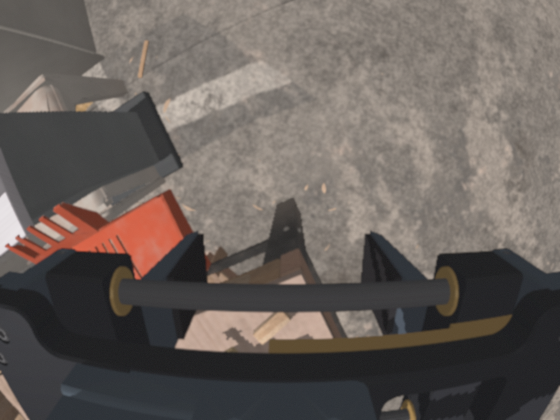

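The wrist view shows the gripper over the front-left edge of the table, with the bracket out of view. I'll take close wrist pictures above the bracket and above the mount.

Run:
```python
from h import *
import json
np.set_printoptions(precision=4,suppress=True)
y=np.radians(12)
d=np.array([np.cos(y),np.sin(y),0])
out={}
def look(name,p,yaw):
    arm.move_to(p,DOWN(yaw)); arm.sleep(.3)
    c=viewer.get_calibration("wrist"); im=viewer.snapshot("wrist")
    cv2.imwrite(f"pics/{name}.png",im[:,:,::-1]); out[name]={k:np.array(v).tolist() for k,v in c.items()}
mt=np.array([.536,-.177,.24]); br=np.array([.5,.335,.25])
look("m1",mt-.06*d,y)
arm.grip(0.0)
look("b1",br-.06*d,y)
look("b2",br-.06*d+[-.03,.10,0],y)
for n in("scene","side"): out[n]={k:np.array(v).tolist() for k,v in viewer.get_calibration(n).items()}
json.dump(out,open("cal.json","w")); print(readout.current_t(),readout.current_joint_positions())
a=cv2.imread("pics/m1.png")[0:300,100:460];b=cv2.imread("pics/b1.png")[0:300,100:460]
cv2.imwrite("pics/mb.png",cv2.resize(np.hstack([a,b]),None,fx=1.1,fy=1.1,interpolation=cv2.INTER_CUBIC))
```

```text
7.7 [ 39.9034  23.5257  79.4167  -0.0003  77.0515 117.9614]
```

View pics/mb.png

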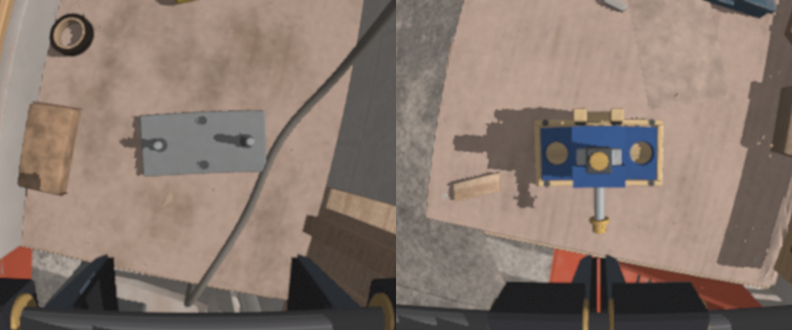

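Left panel: the mount has its studs at about (158,145) and (250,142), and a cable crosses its right end. Right panel: bracket, rod end cap at (600,160) and pin knob at (600,222). I'll enlarge both to get precise pixels.

Run:
```python
import cv2,numpy as np
def crop(f,x,y,w,h,s,g):
    c=cv2.resize(cv2.imread(f)[y:y+h,x:x+w],None,fx=s,fy=s,interpolation=cv2.INTER_CUBIC)
    for i in range(0,w,g):
        cv2.line(c,(i*s,0),(i*s,6),(0,255,255),1); cv2.putText(c,str(x+i),(i*s+1,16),0,.35,(0,255,255),1)
    for i in range(0,h,g):
        cv2.line(c,(0,i*s),(6,i*s),(0,255,255),1); cv2.putText(c,str(y+i),(8,i*s+4),0,.35,(0,255,255),1)
    return c
a=crop("pics/b1.png",210,85,150,140,5,20); cv2.imwrite("pics/A.png",cv2.resize(a,None,fx=.85,fy=.85))
b=crop("pics/m1.png",200,80,160,120,4,20); b2=crop("pics/scene0.png",340,240,160,120,4,20)
cv2.imwrite("pics/B.png",cv2.resize(np.vstack([b,b2]),None,fx=.62,fy=.62) if 0 else np.hstack([b[:,:],b2])[:, :][::1,::1] if 0 else cv2.resize(np.hstack([b,b2]),(800,300)))
```

```text
(no output)
```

View pics/A.png

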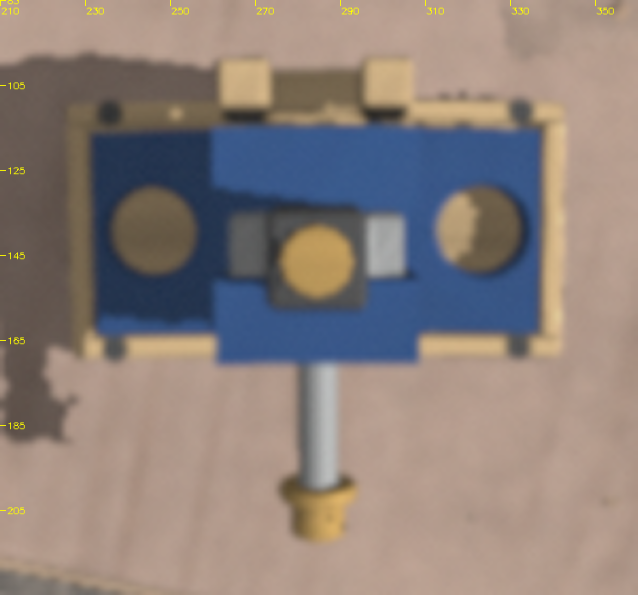

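View pics/B.png

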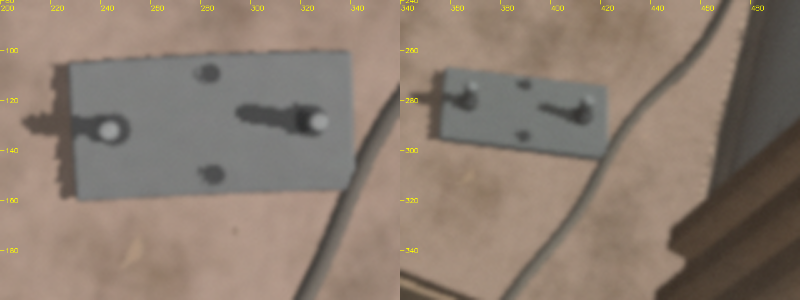

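Picture A (4.25× from origin (210,85)) shows the cap centre at (317,261), foot holes at (154,230) and (481,230), and the knob end at (319,541). In picture B left (2.5× from origin (200,80)) the stud tips are at (109,131) and (320,122). The cable appears to touch the plate corner in both views, which puts it low, on the table.

Run:
```python
from h import *
import json
np.set_printoptions(precision=4,suppress=True)
cal=json.load(open("cal.json"))
A=lambda p:np.array(p)/4.25+[210,85]
B=lambda p:np.array(p)/2.5+[200,80]
def fit(c,px,L,fish=True):
    f=lambda q:(proj(c,np.c_[q[0]+L[:,0]*np.cos(q[2])-L[:,1]*np.sin(q[2]),q[1]+L[:,0]*np.sin(q[2])+L[:,1]*np.cos(q[2]),L[:,2]],fish)-px).ravel()
    r=least_squares(f,[.5,.0 if 0 else .1,.2]);return r.x,np.degrees(r.x[2]),r.fun.reshape(-1,2)
b=cal["b1"];m=cal["m1"]
px=A([[154,230],[481,230],[217,362],[419,361],[211,127],[417,127]])
L=np.array([[0,.048,.020],[0,-.048,.020],[-.028,.024,.098],[-.028,-.024,.098],[.028,.024,.098],[.028,-.024,.098]])
print("bracket",*fit(b,px,L))
print("cradle",*fit(b,A([[80,358],[561,353],[70,105],[564,104]]),np.array([[-.038,.073,.014],[-.038,-.073,.014],[.038,.073,.014],[.038,-.073,.014]])))
print("cap,knob",atz(b,A([[317,261],[319,541],[318,487]]),[.153,.084,.084],True))
px=B([[109,131],[320,122],[70,63],[350,50],[352,189],[77,199]])
L=np.array([[0,.048,.04],[0,-.048,.04],[.035,.07,.01],[.035,-.07,.01],[-.035,-.07,.01],[-.035,.07,.01]])
print("mount",*fit(m,px,L)); print("studs only",*fit(m,px[:2],L[:2])[:2])
# scene check
C=lambda p:(np.array(p)-[400,0])/2.5+[340,240]
print("scene studs",atz(cal["scene"],C([[473,87],[589,100]]),.04), "fit", fit(cal["scene"],C([[473,87],[589,100],[445,67],[606,87],[600,158],[440,137]]),L[[0,1,2,3,4,5]],False))
```

```text
bracket [0.4971 0.3339 0.2163] 12.39462976153444 [[-0.9653  0.3138]
 [ 0.3532 -0.2319]
 [-0.3937  0.5162]
 [ 0.101   0.4198]
 [ 0.0716 -0.3073]
 [ 0.7131 -0.6502]]
cradle [0.4974 0.3332 0.2173] 12.451284687141992 [[-1.0647  0.305 ]
 [ 0.7285  0.5933]
 [-0.4917 -0.0758]
 [ 0.8441 -0.7361]]
cap,knob [[0.4971 0.3339 0.153 ]
 [0.4236 0.3176 0.084 ]
 [0.4373 0.3208 0.084 ]]
mount [ 0.5444 -0.176   0.2513] 14.400095314635346 [[-0.6851 -0.3169]
 [-0.3529 -0.1119]
 [-1.2451 -0.7084]
 [ 1.2917 -0.1264]
 [ 1.7983  0.4592]
 [-0.7135  0.9487]]
studs only [ 0.5443 -0.1766  0.2542] 14.565185081932006
scene studs [[ 0.5323 -0.1323  0.04  ]
 [ 0.5574 -0.2242  0.04  ]] fit (array([ 0.5444, -0.1763,  0.2473]), np.float64(14.167792785877223), array([[-1.108 , -0.5146],
       [-0.7855,  0.2691],
       [-0.5277, -0.3902],
       [ 0.4502, -0.1059],
       [ 2.961 ,  0.5355],
       [-1.0313, -0.0856]]))
```

Estimates: bracket at (0.497, 0.334) with yaw 12.4°, mount at (0.5444, −0.176) with yaw 14.3°. I'll push the pin with the side of the closed fingers, watching the force, with the camera on the robot's side.

Run:
```python
from h import *
np.set_printoptions(precision=4,suppress=True)
y=np.radians(12.4); d=np.array([np.cos(y),np.sin(y),0]); b=np.array([.4972,.3336,0]); R=DOWN(y+np.pi)
P=lambda x,z: b+d*x+[0,0,z]
arm.move_to(P(-.112,.2),R); arm.move_l(P(-.112,.066),feed=.12); arm.sleep(.2)
F0=np.array(readout.current_force()); print("F0",F0)
fx=lambda: -(np.array(readout.current_force())-F0)@d
arm.move_l(P(-.096,.066),feed=.05); print("pre",fx())
x=-.096; log=[]
while x<-.053:
    x+=.003 if x<-.064 else .0007
    arm.move_l(P(x,.066),feed=.03); f=fx(); log.append((round(x,4),round(f,1)))
    if f>22: break
arm.sleep(.2); print(log,fx(),readout.current_t(),(np.array(readout.current_ee_pos())-b)@d)
cv2.imwrite("pics/side1.png",cv2.resize(viewer.snapshot("side")[200:380,230:430,::-1],None,fx=3,fy=3,interpolation=cv2.INTER_CUBIC))
```

```text
F0 [0.0469 1.0731 1.0858]
pre 0.5442650424378449
[(-0.093, np.float64(-0.2)), (-0.09, np.float64(0.1)), (-0.087, np.float64(0.2)), (-0.084, np.float64(-0.3)), (-0.081, np.float64(0.2)), (-0.078, np.float64(-0.1)), (-0.075, np.float64(0.3)), (-0.072, np.float64(0.6)), (-0.069, np.float64(1.0)), (-0.066, np.float64(-0.8)), (-0.063, np.float64(1.2)), (-0.0623, np.float64(0.2)), (-0.0616, np.float64(-0.4)), (-0.0609, np.float64(0.7)), (-0.0602, np.float64(-0.6)), (-0.0595, np.float64(0.6)), (-0.0588, np.float64(0.2)), (-0.0581, np.float64(3.9)), (-0.0574, np.float64(4.1)), (-0.0567, np.float64(4.5)), (-0.056, np.float64(7.7)), (-0.0553, np.float64(10.2)), (-0.0546, np.float64(13.3)), (-0.0539, np.float64(16.7)), (-0.0532, np.float64(17.6)), (-0.0525, np.float64(22.3))] 21.0050583241951 19.2167 -0.05649606901419571
```

View pics/side1.png

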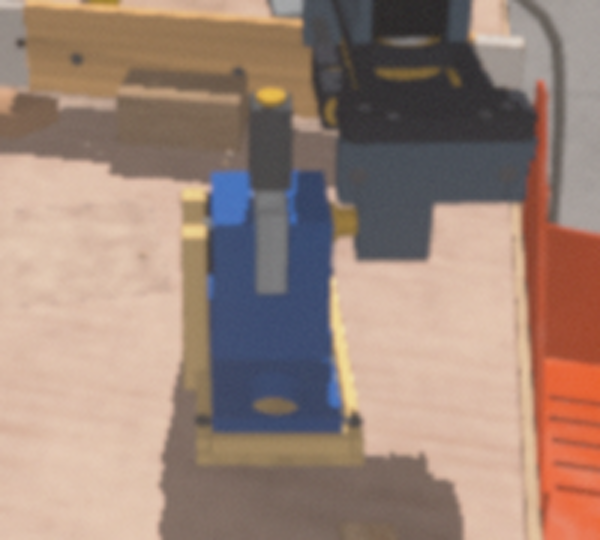

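The side picture shows the brass collar against the cheek at (340,220), so the pin is home. Next I'll grip the shank, lift, carry the bracket over and pause high above the mount.

Run:
```python
from h import *
import json
np.set_printoptions(precision=4,suppress=True)
y=np.radians(12.4); d=np.array([np.cos(y),np.sin(y),0]); b=np.array([.4978,.3338,0]); R=DOWN(y+np.pi)
P=lambda x,z: b+d*x+[0,0,z]
arm.move_l(P(-.09,.066),feed=.08); arm.move_l(P(-.09,.22),feed=.2)
arm.grip(.06); arm.move_l(P(0,.22),feed=.15); arm.move_l(P(0,.114),feed=.1); arm.sleep(.2)
arm.grip(0.0); print("w,f",readout.current_width(),readout.current_grasp_force(),readout.current_ee_pos(),readout.current_force())
arm.move_l(P(0,.14),feed=.03); arm.sleep(.2); print("lift",readout.current_force(),readout.current_width())
arm.move_l(P(0,.25),feed=.08)
m=np.array([.5444,-.176,0]); Rm=DOWN(np.radians(14.3)+np.pi)
mid=(b+m)/2
arm.move_l(m+[0,0,.25],Rm,feed=.12); arm.sleep(.8)
print(readout.current_t(),readout.current_ee_pos(),readout.current_width(),readout.current_force())
for n in("scene","side","wrist"): cv2.imwrite(f"pics/{n}2.png",viewer.snapshot(n)[:,:,::-1])
json.dump({k:np.array(v).tolist() for k,v in viewer.get_calibration("wrist").items()},open("w2.json","w"))
a=cv2.imread("pics/scene2.png")[160:340,320:520];b=cv2.imread("pics/wrist2.png")
cv2.imwrite("pics/C.png",np.hstack([cv2.resize(a,(430,387),interpolation=cv2.INTER_CUBIC),cv2.resize(b[100:420,120:420],(363,387))]))
```

```text
w,f 0.01982793618652253 30.000003576278687 [0.4978 0.3338 0.114 ] [-0.3157 -0.0385 -0.2557]
lift [-0.1186 -0.4462 -6.9993] 0.020156197988069644
32.6 [ 0.5444 -0.176   0.25  ] 0.01958042217424687 [ 0.4408  0.1623 -6.7801]
```

View pics/C.png

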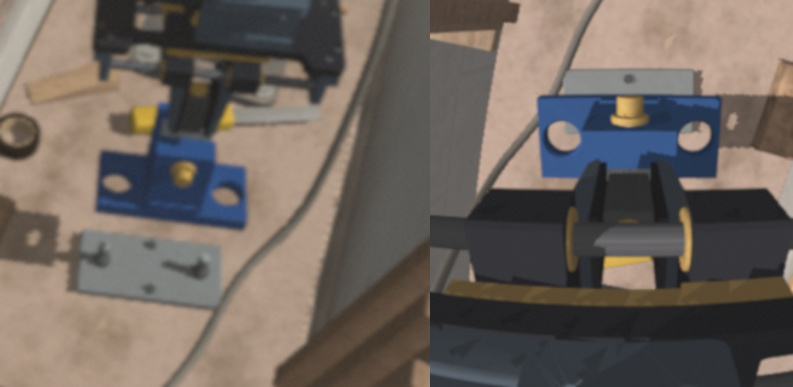

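Both panels show the bracket hanging level from the shank, with the pin head flush against the cheek. In the scene panel the foot holes are at (117,182) and (228,194). In the wrist panel they are at (564,136) and (695,136). I'll compare these with the predicted pose.

Run:
```python
from h import *
import json
np.set_printoptions(precision=4,suppress=True)
cal=json.load(open("cal.json"));w=json.load(open("w2.json"));c=cal["scene"]
S=np.array([[117,182],[228,194],[103,151],[244,167],[245,228],[97,210],[184,175]])/2.15+[320,160]
LS=np.array([[0,.048,.014],[0,-.048,.014],[.03,.065,.014],[.03,-.065,.014],[-.03,-.065,0],[-.03,.065,0],[-.042,0,.078]])
W=(np.array([[564-430,136],[695-430,136],[538-430,177],[718-430,177],[631-430,95]]))/1.21+[120,100]
LW=np.array([[0,-.048,.014],[0,.048,.014],[.03,-.065,.014],[.03,.065,.014],[-.042,0,.078]])
def tr(q,L):
    Rz=cv2.Rodrigues(np.array([0,0,q[3]]))[0]@cv2.Rodrigues(np.array([q[4],q[5],0]))[0]; return L@Rz.T+q[:3]
f=lambda q:np.r_[(proj(c,tr(q,LS))-S).ravel(),(proj(w,tr(q,LW),True)-W)[:4].ravel(),np.array(q[4:])*20]
q0=np.array([.5444,-.176,.14,np.radians(14.3),0,0])
print("resid pred\n",f(q0)[:-2].reshape(-1,2)); r=least_squares(f,q0); print(r.x[:3],np.degrees(r.x[3:]),"\n",r.fun[:-2].reshape(-1,2))
```

```text
resid pred
 [[-0.18   -1.4526]
 [-0.7881 -0.9339]
 [-1.623  -0.6606]
 [ 0.6135 -0.1702]
 [-0.7751  1.7419]
 [-1.5484  1.544 ]
 [-0.9046  3.9704]
 [-3.6592  2.7143]
 [-0.2405  2.6995]
 [ 1.0158  1.0371]
 [-2.3762  1.0261]]
[ 0.5409 -0.1762  0.1441] [14.5548  0.4311  3.6033] 
 [[-0.2771 -1.6272]
 [-0.6946 -1.0413]
 [-1.9282 -0.3235]
 [ 0.4537  0.2636]
 [-0.4212  1.5509]
 [-1.605   1.2628]
 [-0.2186  1.1193]
 [-3.8788  1.2465]
 [ 1.4089  1.0026]
 [ 1.169  -0.7003]
 [-0.7494 -0.9099]]
```

The pose agrees within a few millimetres: about −2 to −3 mm in x, with a tilt of at most 3.6°. I'll correct half of the offset, descend slowly to the hover and check once more.

Run:
```python
from h import *
np.set_printoptions(precision=4,suppress=True)
m=np.array([.5462,-.1755,0])
arm.move_l(m+[0,0,.2],feed=.06); arm.move_l(m+[0,0,.161],feed=.03); arm.sleep(1)
print(readout.current_t(),readout.current_ee_pos(),readout.current_width(),readout.current_force(),readout.current_grasp_force())
a=viewer.snapshot("scene")[210:330,340:460,::-1]; s=viewer.snapshot("side")[120:220,280:400,::-1]
cv2.imwrite("pics/D.png",np.hstack([cv2.resize(a,(480,480),interpolation=cv2.INTER_CUBIC),np.vstack([cv2.resize(s,(320,267),interpolation=cv2.INTER_CUBIC),np.zeros((213,320,3),np.uint8)])]))
```

```text
36.1833 [ 0.5462 -0.1755  0.161 ] 0.01979188324465473 [ 1.3197 -0.8736 -6.6387] 29.99887615442276
```

View pics/D.png

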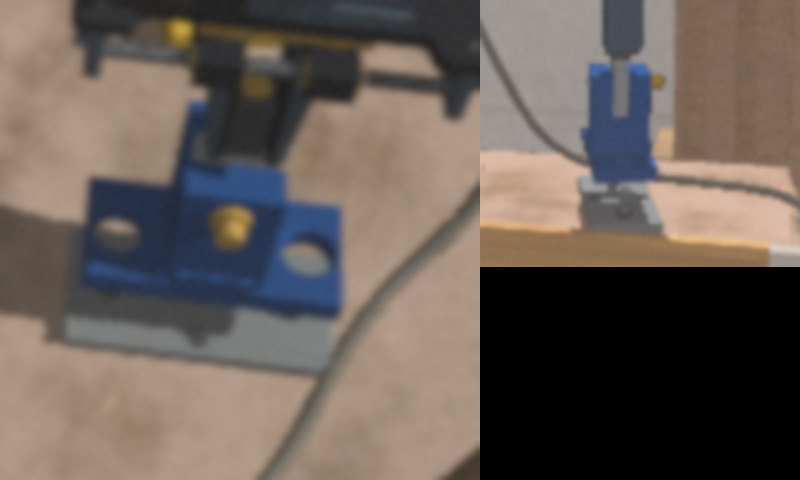

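The scene panel shows the foot holes at (118,235) and (307,254), and the bracket hovering clear of the plate. I'll do one last pose fit before handing in.

Run:
```python
from h import *
import json
np.set_printoptions(precision=4,suppress=True)
c=json.load(open("cal.json"))["scene"]
S=np.array([[118,235],[307,254],[90,180],[342,207],[341,314],[82,285],[232,230]])/4+[340,210]
LS=np.array([[0,.048,.014],[0,-.048,.014],[.03,.065,.014],[.03,-.065,.014],[-.03,-.065,0],[-.03,.065,0],[-.042,0,.078]])
def tr(q):
    return LS@(cv2.Rodrigues(np.array([0,0,q[3]]))[0]@cv2.Rodrigues(np.array([0,q[4],0]))[0]).T+q[:3]
for zs in (1e-3,3e-3):
    f=lambda q:np.r_[(proj(c,tr(q))-S).ravel(),(q[2]-.052)/zs,q[4]*20]
    r=least_squares(f,[.5444,-.176,.052,.25,0]); print(r.x[:3],np.degrees(r.x[3:]),np.abs(r.fun[:-2]).max())
    M=np.array([.5444,-.1762,0.04]); print("offset",r.x[:3]-M)
```

```text
[ 0.5455 -0.1767  0.0519] [15.2808  4.1359] 1.502057882943518
offset [ 0.0011 -0.0005  0.0119]
[ 0.5459 -0.1766  0.0513] [15.2787  4.1335] 1.4997130733825088
offset [ 0.0015 -0.0004  0.0113]
```

Run:
```python
from h import *
y=np.radians(14.3); u=np.array([-np.sin(y),np.cos(y),0]); Q=cv2.Rodrigues(u*np.radians(-2))[0]
o=np.array([.5457,-.1766,.0517]); p=np.array(readout.current_ee_pos()); R=np.array(readout.current_tool_rot())
arm.move_l(o+Q@(p-o)+[-.001,.0003,0],Q@R,feed=.01); arm.sleep(1.2)
print(readout.current_ee_pos(),readout.current_force(),readout.current_width(),readout.current_grasp_force(),readout.current_t())
print(arm.sign_off())
```

```text
[ 0.54151701 -0.17614852  0.16094594] [ 0.29433165 -0.10500727 -8.29249181] 0.01980869861604161 29.99890834093094 38.1083
the job is handed in; nothing more can be done
None
```

I pushed the pin home, lifted the bracket over the fence by the shank, and handed the job in at 38 s with it hovering over the studs. My last camera fit, taken before a final 2° levelling move I did not re-measure, put it about 11 mm above the tips and 1–2 mm off centre. Sign-off returned no verdict.

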